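Set out the plating place beside the balance

ROBOT

A 6-joint arm with a two-finger parallel gripper is mounted at the origin on the work surface. World frame = base frame: x ahead of the robot, y to its left, z up, the work surface at z = 0. Lengths are in mm, angles in rad, forces in N, time in s.
With the tool pointing down it reaches from about 350 to 775 mm from the base axis. Payload 7.3 kg.
Tool frame: the origin (TCP) lies midway between the tips of the shut fingers; the grasp point (between the pads) lies 19 mm behind it; z points along the fingers, y is the line along which they close (so a half turn about z gives the same grasp; the last joint's range is limited). The gripper opens to 92 mm and grips with 3 to 60 N. Pads are 19 mm wide; open, the fingers measure 130 mm over their backs; the gripper's body (75 mm by 190 mm) begins 47 mm behind the grasp point.
Start: joints at [1.152, 0.342, 1.524, -0, 1.275, -0.146], TCP at [141.435, 505.61, 226.741] pointing down, gripper open.
Joint ranges: [-2.53, 2.53], [-0.77, 2.02], [0.04, 2.7], [-1, 4.14], [0.28, 2.66], [-3.11, 3.11]. Speed limits (rad/s): [2.57, 2.57, 3.14, 3.14, 3.14, 3.14].

INTERFACE

Orientations are given as [roll, pitch, yaw] about the fixed x, y, z axes, in that order (R = Rz(yaw) Ry(pitch) Rx(roll)).
In Python, from plant import bot gives the robot as it stands.
- The arm moves only by the tool jog_arm, never from a script. Its arguments are lists of equal length, an entry for each row: "dp": the shift along the tool's x, y, z in m, a list of three; "twist": the turn about the tool's z in degrees. A call has 1 to 10 rows; each row shifts and turns the commanded pose from where the row before left it, along the tool's axes as they then stand; what a row does not reach is not made up. A row lasts 1/8 s, in which the tool goes at most 62.5 mm and 10.7 degrees, less where a joint would pass 70% of its speed; a pose out of reach is approached as far as the arm can. A call is refused whole if a number of a shift passes 0.0625 or a number of a turn 10.7, either way. A call with a gripper value outside its range is refused whole. "jaw" is the finger opening in m, from 0 to 0.0918, set as the call begins (left out, the last holds). The fingers move at their own pace and stop on an object; the grip force is fixed at half the most. Time passes only in rows, so rows that do not move let the fingers close. It gives the time, the measured TCP pose, the force, the opening and the grip force at its end, in the units of the state.
- bot.get_obs(): the state, without advancing time (a new reading comes with each control period).
- bot.capture(name): name is "scene" or "top" or "wrist"; returns the picture (400x640x3 uint8, blue, green, red); there is no depth.
- bot.camera_params(name): a dict with "fx", "fy", "cx", "cy" (pixels), "R" (3x3) and "t" (3): a world point X has camera coordinates R X + t. Camera axes: x right, y down, z forward; pixel columns grow to the right and rows downward; lengths in mm; the calibration is good to about 2 mm. The wrist camera is an equidistant fisheye: a pixel r from the principal point sees the ray r / f radians off the axis. A picture is of the moment at which its call begins: read the wrist's pose just before it. camera_params takes no time and is no camera call; for the wrist camera it gives the pose at the moment of the call.
- bot.close_job(): hands the job in; it is judged then, once.
Trained networks look in the newest picture that a camera, given by its name, has taken for a name from the list of things; names that differ only in an ending like _2 or _b are one class to them, and where a whole thing is asked for, a point or a joint stands for the part that bears it (a point fixed in the world has none). Each returns a list of dicts, best first, with "confidence" (0 to 1); they miss things now and then, are a little off and sometimes report something else, mostly with a low value. They report only what shows in the picture. A call takes as long as a camera call. They do not tell look-alikes from the thing itself.
- bot.find_in(camera, label): "bbox" ([centre column, centre row, width, height] in pixels, round what is visible of it).
- bot.masks_of(camera, label): "pixels" (400x640 bool, what is visible of it) and "bbox" ([centre column, centre row, width, height] in pixels, round what is visible of it).
The state is a dict: "time": time; "joint_positions": joint angles; "dq": joint speeds; "tau": joint torques, N m; "tool_pos": TCP position; "tcp_rot": TCP orientation; "contact_force": force on the tool from outside, world axes, zero at the start; "moment": the same for the moment, N m; "grip_width": finger opening in mm; "finger_force": force on a finger pad.
Only numpy, scipy, OpenCV 4.12 (cv2) and the standard library are available. Lean on these libraries where they do the work, as an engineer would, in place of code of your own. Each camera call takes 0.05 s, during which the arm holds its last target. There are 200 camera calls.

TASK

Set out the bench for plating a sample: put the sample jar upright in the middle of the balance's pan, and stack the two dishes centred on the round dish stand, the big one below and the small one on top of it. Stand the bottle upright on the bench midway between the balance's pan and the dish stand, in line with their centres. Leave the steel beaker and the brass weight where they are.

Things in the scene. Friction and masses are not known exactly. Their poses are not given: they have to be found in the camera images.
- jar: Squat sample jar, white body with a slightly wider flat grey screw lid. 58 mm high; body 52 mm across, lid (the top 18 mm) 56 mm across. 0.08 to 0.17 kg, loose. Origin: centre of its underside; z up.
- bottle: Narrow amber glass bottle with a black cap. 95 mm high; body 38 mm across up to 62 mm, tapering to a neck at 74 mm; cap 29 mm across from 75 mm to the top. 0.09 to 0.18 kg, loose, closed. Origin: centre of its underside; z up.
- big_dish: Larger lidded culture dish, a flat white and cream disc 64 mm across and 20 mm high with a flat top (the upper half is the 64 mm lid, the lower half 61 mm across). 0.06 kg, loose. Origin: centre of its underside; z up.
- small_dish: Smaller lidded culture dish of the same look, 46 mm across and 18 mm high, flat top (lower half 43 mm across). 0.03 kg, loose. Origin: centre of its underside; z up.
- balance: Bench balance: flat white case, round metal pan, dark display strip at its front; fixed. Pan flat, 100 mm across, top 42 mm above the bench. Origin: on the bench below the pan's centre; x points from the display to the back, y at or straight away from the dish stand. Case 112 mm wide in y, from x = -82 to +58 mm, 32 mm high.
- stand: Round dish stand of dark steel with a flat top, 100 mm across, 42 mm high, narrower at the waist; fixed, does not turn. Origin: on the bench below the centre of its top. Its centre lies about 240 mm to one side of the pan's centre, on either side of the balance.
- beaker: Bystander, leave alone: open steel beaker, 60 mm across at the rim, 60 mm high. Loose. Origin: centre of its underside.
- weight: Bystander, leave alone: brass check weight with a knob on top, 38 mm across, 57 mm high, 0.4 kg. Loose. Origin: centre of its underside.
There are look-alikes about, which are no part of the job. Leave any blue or turquoise look-alike of the big_dish alone.

How it is judged:
By the outcome, as a careful person would: the job done as asked, in the order asked, and still so for the second after the job is handed in, with the robot touching nothing.
It also fails if it takes over 106 s, if anything falls off the work surface, if the arm or the gripper's body presses on something with over 40 N, if the wrist force passes 120 N, or if a joint passes its speed limit or range.

## Working session

There is one attempt and no reset: what is moved stays moved. The work goes in short steps, Python scripts to look and compute and a tool call to move; the robot and the scene stay as the last step left them, time stands still between calls to the robot, and variables do not carry over. Pictures are saved under pics/ and viewed, at most 14 in all, crops included, and the job is handed in when it is done.

Besides the shell and the picture viewer there is one more tool, called by a JSON object that holds its "name" and its "arguments", one argument or row to a line. jog_arm: Moves the arm, as the interface text tells. Its arguments: {"type":"object","properties":{"dp":{"type":"array"},"twist":{"type":"array"},"jaw":{"type":"number"}},"required":["dp","twist"]}

```bash
mkdir -p pics; ls
python3 - <<'E'
from plant import bot
import cv2
for n in("scene","top"):
    cv2.imwrite(f"pics/{n}0.png",bot.capture(n))
    for l in("jar","bottle","big_dish","small_dish","balance","stand","beaker","weight"):
        print(n,l,[(round(d["confidence"],2),[round(float(v)) for v in d["bbox"]]) for d in bot.find_in(n,l)])
    print(bot.camera_params(n))
o=bot.get_obs();print(o["time"],o["tool_pos"],o["tcp_rot"],o["grip_width"],o["contact_force"])
E
```

```text
pics
scene jar [(0.61, [185, 319, 36, 42])]
scene bottle [(0.91, [350, 121, 9, 37])]
scene big_dish [(0.86, [361, 157, 28, 26]), (0.85, [402, 140, 26, 19]), (0.69, [377, 115, 25, 20]), (0.63, [439, 153, 24, 23])]
scene small_dish [(0.53, [228, 210, 18, 22]), (0.39, [185, 255, 31, 41])]
scene balance [(0.86, [346, 204, 73, 61])]
scene stand [(0.78, [280, 275, 54, 53]), (0.55, [187, 318, 34, 40]), (0.19, [344, 205, 72, 62])]
scene beaker [(0.82, [186, 252, 32, 36])]
scene weight [(0.79, [298, 152, 15, 23])]
{'fx': 481.60576300647045, 'fy': 481.60576300647045, 'cx': 314.13838565864995, 'cy': 202.76810486024195, 'R': array([[ 0.76268552,  0.64663487,  0.01319595],
       [ 0.49462126, -0.57000143, -0.6560855 ],
       [-0.41672605,  0.50691391, -0.7545712 ]]), 't': array([-437.90698766, -251.5645144 , 1354.03952977])}
top jar [(0.82, [439, 188, 25, 21])]
top bottle [(0.72, [215, 226, 20, 12]), (0.23, [351, 238, 13, 12])]
top big_dish [(0.87, [194, 148, 22, 19]), (0.81, [237, 198, 21, 26]), (0.75, [194, 186, 23, 24]), (0.67, [187, 220, 22, 21]), (0.44, [352, 240, 13, 16])]
top small_dish [(0.49, [351, 240, 18, 16])]
top balance [(0.95, [293, 174, 41, 52])]
top stand [(0.81, [375, 165, 36, 35]), (0.65, [442, 186, 25, 21]), (0.23, [409, 227, 23, 21])]
top beaker [(0.63, [408, 227, 26, 19])]
top weight [(0.47, [273, 242, 13, 13])]
{'fx': 487.3507913783849, 'fy': 487.3507913783849, 'cx': 316.59771943526397, 'cy': 193.0051151770795, 'R': array([[ 0.00127544, -0.99998902,  0.00450887],
       [-0.98760393, -0.00196734, -0.15695413],
       [ 0.15696128, -0.00425279, -0.9875956 ]]), 't': array([ -15.2575361 ,  545.64640837, 1367.28601261])}
0.9 [141.44066547 505.60456428 226.74476484] [3.14148334e+00 2.59589586e-05 2.86876995e+00] 91.79527178849703 [-1.32771429  0.77303493 -0.03655959]
```

Run:
```python
import cv2
a=cv2.imread("pics/top0.png")[100:290,150:480]
cv2.imwrite("pics/top1.png",cv2.resize(a,None,fx=2.4,fy=2.4,interpolation=cv2.INTER_CUBIC))
a=cv2.imread("pics/scene0.png")[80:360,130:480]
cv2.imwrite("pics/scene1.png",cv2.resize(a,None,fx=2.1,fy=2.1,interpolation=cv2.INTER_CUBIC))
```

```text
(no output)
```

View pics/top1.png

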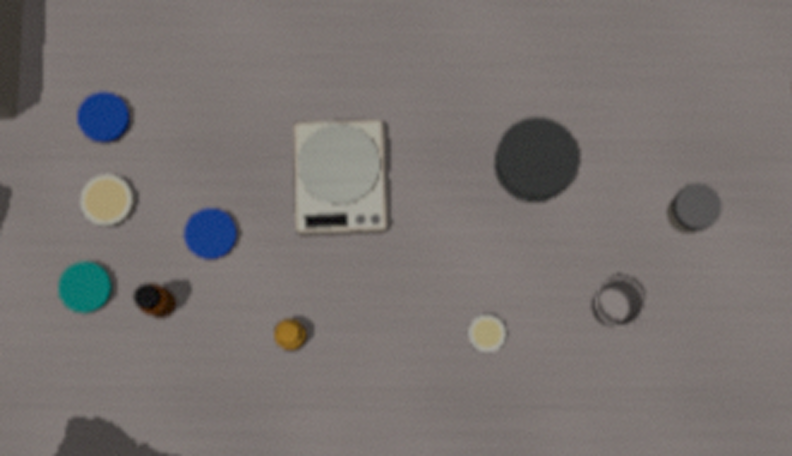

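View pics/scene1.png

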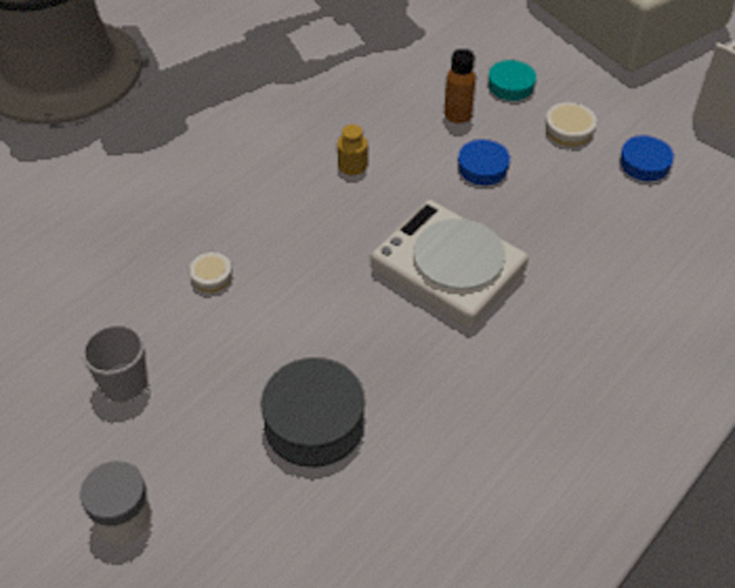

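Top picture: big_dish candidates are blue (194,148), cream (195,183), blue (238,197) and turquoise (186,219). I choose the cream/white one at (195,183). The small dish is at (353,239), jar with its grey lid at (440,186), bottle cap at (212,224), brass weight at (271,239), beaker at (407,226), pan at (291,168) and stand at (374,166). Everything stands upright.

```bash
cat > h.py <<'E'
import numpy as np, cv2
from plant import bot
def ray(c,uv):
    p=bot.camera_params(c) if isinstance(c,str) else c
    x=(uv[0]-p["cx"])/p["fx"]; y=(uv[1]-p["cy"])/p["fy"]
    if c=="wrist" or (not isinstance(c,str)):
        r=np.hypot(x,y); k=np.sin(r)/r if r>1e-9 else 1; d=np.array([x*k,y*k,np.cos(r)])
    else: d=np.array([x,y,1.])
    R=np.array(p["R"]); return -R.T@np.array(p["t"]), R.T@d
def onz(c,uv,z):
    o,d=ray(c,uv); return o+d*(z-o[2])/d[2]
def tool(goal,o=None):
    """delta to goal TCP (mm) in tool axes (m), for down-pointing tool at its present yaw"""
    from scipy.spatial.transform import Rotation as Ro
    o=o or bot.get_obs(); R=Ro.from_euler("xyz",o["tcp_rot"]).as_matrix()
    return R.T@(np.array(goal)-o["tool_pos"])/1000
def ell(mask,c,z):
    """circle fit in the world plane z of a mask's hull"""
    cs=max(cv2.findContours(mask.astype(np.uint8),0,1)[0],key=cv2.contourArea)[:,0]
    P=np.array([onz(c,q,z)[:2] for q in cs]); (x,y),r=cv2.minEnclosingCircle(P.astype(np.float32))
    A=np.c_[2*P,np.ones(len(P))]; s=np.linalg.lstsq(A,(P**2).sum(1),rcond=None)[0]
    return s[0],s[1],np.sqrt(s[2]+s[0]**2+s[1]**2)*2
E
python3 - <<'E'
from h import *
im=cv2.imread("pics/top0.png"); g=cv2.GaussianBlur(im,(3,3),0)
for n,uv,z in [("pan",(291.25,168.3),42),("stand",(373.75,166.25),42),("jar",(440,185.8),58),("big",(194.6,183.3),20),("small",(352.9,238.75),18),("cap",(211.7,223.75),95),("weight",(271,239),57),("beaker",(405,227),60),("blue",(238,197),20),("turq",(186,219),20)]:
    f=g.copy(); m=np.zeros((402,642),np.uint8)
    cv2.floodFill(f,m,(int(uv[0]),int(uv[1])),0,(14,)*3,(14,)*3,cv2.FLOODFILL_FIXED_RANGE|4)
    M=m[1:-1,1:-1]; 
    print(n,onz("top",uv,z).round(),"fit",np.round(ell(M,"top",z),1))
s={"pan":(130+459/2.1,80+255/2.1,42),"stand":(130+314/2.1,80+404/2.1,42),"jar":(130+114/2.1,80+491/2.1,58),"big":(130+571/2.1,80+123/2.1,20),"small":(130+211/2.1,80+269/2.1,18),"cap":(130+462/2.1,80+56/2.1,95)}
for n,(u,v,z) in s.items(): print(n,"scene",onz("scene",(u,v),z).round())
p=bot.camera_params("wrist"); R=np.array(p["R"]); print(-R.T@p["t"],R,p["fx"],p["cx"],p["cy"])
E
```

```text
pan [619.  60.  42.] fit [608.3  60.8 129.1]
stand [ 625. -181.   42.] fit [ 625.3 -179.9   97.2]
jar [ 565. -369.   58.] fit [ 563.6 -368.    54.6]
big [578. 345.  20.] fit [579.2 348.   46.1]
small [ 415. -120.   18.] fit [ 416.1 -118.9   28. ]
cap [451. 275.  95.] fit [452.1 275.8  21.9]
weight [412. 114.  57.] fit [412.7 120.5  20.3]
beaker [ 446. -265.   60.] fit [ 448.5 -265.9   27.6]
blue [537. 216.  20.] fit [537.5 218.4  53.7]
turq [472. 366.  20.] fit [471.5 368.9  53.3]
pan scene [626.  59.  42.]
stand scene [ 637. -182.   42.]
jar scene [ 573. -369.   58.]
big scene [587. 341.  20.]
small scene [ 422. -118.   18.]
cap scene [457. 278.  95.]
[ 74.2911935  525.6496848  384.16009754] [[ 2.69855377e-01  9.62900662e-01  6.25014613e-04]
 [ 9.29713568e-01 -2.60723444e-01  2.60107608e-01]
 [ 2.50620744e-01 -6.96103520e-02 -9.65579433e-01]] 309.70691628693146 320.69751899257176 205.60804324949365
```

{"name": "jog_arm", "arguments": {
  "dp": [
    [0, 0, 0],
    [0, 0, 0],
    [0, 0, 0],
    [0, 0, 0],
    [0, 0, 0],
    [0, 0, 0],
    [0, 0, 0],
    [0, 0.06, 0],
    [0, 0.06, 0],
    [0, 0.06, 0]
  ],
  "twist": [10.6, 10.6, 10.6, 10.6, 10.6, 10.6, 10.6, 0.2, 0, 0],
  "jaw": 0.09
}}

```text
time: 2.15
tool_pos: [323.1, 505.7, 226.9]
tcp_rot: [3.141, -0.0, 1.571]
contact_force: [1.1, 1.3, -0.5]
grip_width: 89.9
finger_force: 0.0
```

{"name": "jog_arm", "arguments": {
  "dp": [
    [-0.0565, 0.024, 0],
    [-0.0565, 0.024, 0],
    [-0.0565, 0.024, 0],
    [-0.0565, 0.024, 0],
    [-0.0565, 0.024, 0],
    [-0.0565, 0.024, 0],
    [-0.0565, 0.024, 0],
    [-0.0565, 0.024, 0],
    [-0.0565, 0.024, 0],
    [-0.0565, 0.024, 0]
  ],
  "twist": [0, 0, 0, 0, 0, 0, 0, 0, 0, 0]
}}

```text
time: 3.4
tool_pos: [561.7, -61.4, 226.9]
tcp_rot: [3.141, -0.0, 1.57]
contact_force: [0.5, 0.6, 0.1]
grip_width: 90.1
finger_force: 0.0
```

{"name": "jog_arm", "arguments": {
  "dp": [
    [0, 0, 0],
    [0, 0, 0]
  ],
  "twist": [0, 0]
}}

```text
time: 3.65
tool_pos: [560.8, -59.2, 226.4]
tcp_rot: [-3.141, -0.001, 1.57]
contact_force: [-0.3, 0.7, -0.6]
grip_width: 90.1
finger_force: 0.0
```

Run:
```python
from h import *
o=bot.get_obs(); print(o["time"],o["tool_pos"].round(1),o["tcp_rot"].round(4))
im=bot.capture("wrist"); cv2.imwrite("pics/w1.png",im)
for l in("balance","stand","small_dish"):
    for d in bot.find_in("wrist",l): print(l,round(d["confidence"],2),np.round(d["bbox"]),onz("wrist",d["bbox"][:2],42).round(1))
```

```text
3.65 [560.8 -59.2 226.4] [-3.1408e+00 -7.0000e-04  1.5695e+00]
balance 0.64 [363.  82. 124.  94.] [606.8  61.4  42. ]
stand 0.95 [372. 273.  72.  81.] [ 625.2 -166.6   42. ]
small_dish 0.91 [214. 225.  35.  31.] [ 431.5 -103.6   42. ]
```

View pics/w1.png

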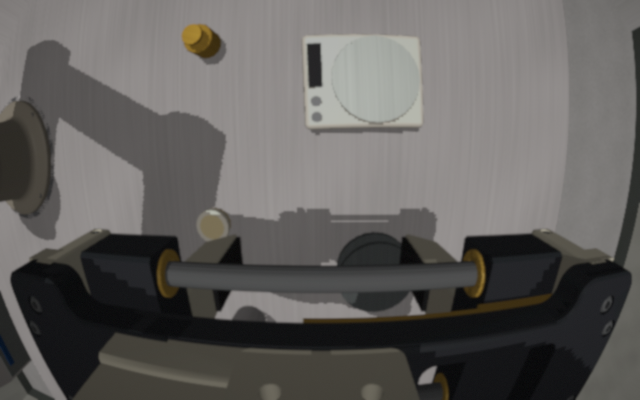

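The wrist view shows the pan at (375,79), small dish at (214,225), and the stand partly hidden behind the gripper at (372,270). I'll go past the jar so that jar and stand both show clear of the gripper.

{"name": "jog_arm", "arguments": {
  "dp": [
    [-0.05, 0, 0],
    [-0.05, 0, 0],
    [-0.05, 0, 0],
    [-0.05, 0, 0],
    [-0.05, -0.01, 0],
    [-0.05, -0.01, 0],
    [-0.05, -0.01, 0],
    [-0.05, -0.01, 0],
    [0, 0, 0],
    [0, 0, 0]
  ],
  "twist": [0, 0, 0, 0, 0, 0, 0, 0, 0, 0]
}}

```text
time: 5.1
tool_pos: [521.4, -458.1, 226.6]
tcp_rot: [-3.142, -0.001, 1.571]
contact_force: [-0.8, 0.6, -0.2]
grip_width: 89.8
finger_force: 0.0
```

```bash
cat >> h.py <<'E'
def flood(im,uv,tol=14):
    f=cv2.GaussianBlur(im,(3,3),0); m=np.zeros((402,642),np.uint8)
    cv2.floodFill(f,m,(int(uv[0]),int(uv[1])),0,(tol,)*3,(tol,)*3,cv2.FLOODFILL_FIXED_RANGE|4)
    return m[1:-1,1:-1]
E
python3 - <<'E'
from h import *
o=bot.get_obs(); print(o["time"],o["tool_pos"].round(1),o["tcp_rot"].round(4))
im=bot.capture("wrist"); cv2.imwrite("pics/w2.png",im)
for l,z in(("balance",42),("stand",42),("jar",58),("small_dish",18)):
    for d in bot.find_in("wrist",l): print(l,round(d["confidence"],2),np.round(d["bbox"]),onz("wrist",d["bbox"][:2],z).round(1),[np.round(ell(flood(im,d["bbox"][:2],t),"wrist",z),1) for t in (10,16)])
E
```

```text
5.1 [ 521.4 -458.1  226.6] [-3.1416e+00 -9.0000e-04  1.5712e+00]
stand 0.77 [409.   6.  45.   7.] [ 622.5 -242.    42. ] [array([ 623. , -225.9,   35.6]), array([ 623.5, -226.7,   35.2])]
```

View pics/w2.png

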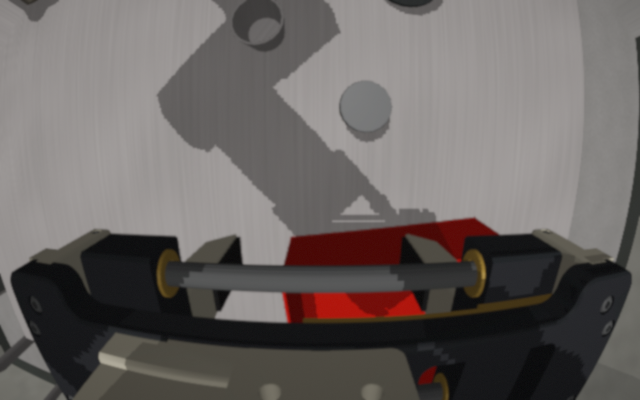

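The jar lid is at (365,105), the beaker at (258,25), and a red box below sits just beyond the jar (290–490, 220–320). I'll fit the lid, and the pan from w1.

Run:
```python
from h import *
im=cv2.imread("pics/w2.png")
for t in(10,16,22): print("jar",np.round(ell(flood(im,(365,105),t),"wrist",58),1))
# pan from w1: camera pose then = now + shift (same orientation)
p=dict(bot.camera_params("wrist")); R=np.array(p["R"]); d=np.array([560.8-521.4,-59.2+458.1,226.4-226.6]); p["t"]=np.array(p["t"])-R@d
im=cv2.imread("pics/w1.png")
for t in(8,12,16): print("pan",np.round(ell(flood(im,(375,79),t),p,42),1))
print("small",[np.round(ell(flood(im,(214,225),t),p,18),1) for t in (16,25,40)], onz(p,(214,225),18).round(1))
# red box corner heights guess
for z in(0,50,100): print(z,onz("wrist",(290,238),z).round(),onz("wrist",(475,218),z).round())
t=cv2.imread("pics/top0.png"); m=((t[:,:,2]>90)&(t[:,:,1]<60)&(t[:,:,0]<60)).astype(np.uint8)
n,_,s,c=cv2.connectedComponentsWithStats(m); print([(s[i].tolist()) for i in range(1,n) if s[i][4]>80])
for n,z in(("jar",58),("small",18)): pass
print(tool([565,-369,150]).round(3))
```

```text
jar [ 568.7 -366.4   53.4]
jar [ 569.  -371.6   60. ]
jar [ 569.  -371.5   61. ]
pan [609.4  64.9 120.2]
pan [610.3  66.2 123.1]
pan [608.4  67.  126.8]
small [array([ 418.5, -116.5,   34. ]), array([246. , -54.5, 357.1]), array([ 455.1, -211.2,  982.8])] [ 422.6 -112.9   18. ]
0 [ 481. -535.    0.] [ 741. -509.    0.]
50 [ 486. -516.   50.] [ 713. -493.   50.]
100 [ 492. -497.  100.] [ 684. -477.  100.]
[[493, 116, 87, 98, 4334], [45, 382, 27, 18, 322]]
[0.089 0.043 0.077]
```

{"name": "jog_arm", "arguments": {
  "dp": [
    [0.0223, 0.0117, 0.02],
    [0.0223, 0.0117, 0.02],
    [0.0223, 0.0117, 0.02],
    [0.0222, 0.0117, 0.02],
    [0, 0, 0.03],
    [0, 0, 0.03],
    [0, 0, 0.03],
    [0, 0, 0.02],
    [0, 0, 0.01],
    [0, 0, 0]
  ],
  "twist": [0, 0, 0, 0, 0, 0, 0, 0, 0, 0]
}}

```text
time: 6.6
tool_pos: [567.8, -369.8, 26.5]
tcp_rot: [-3.141, -0.001, 1.571]
contact_force: [0.2, 0.6, 0.3]
grip_width: 89.9
finger_force: 0.0
```

{"name": "jog_arm", "arguments": {
  "dp": [
    [0, 0, 0],
    [0, 0, 0],
    [0, 0, 0],
    [0, 0, 0],
    [0, 0, 0],
    [0, 0, 0]
  ],
  "twist": [0, 0, 0, 0, 0, 0],
  "jaw": 0.04
}}

```text
time: 7.35
tool_pos: [568.0, -370.4, 27.1]
tcp_rot: [3.141, 0.0, 1.57]
contact_force: [0.4, 0.8, 2.1]
grip_width: 55.3
finger_force: 30.0
```

{"name": "jog_arm", "arguments": {
  "dp": [
    [0, 0, -0.02],
    [0, 0, -0.03],
    [0, 0, -0.03],
    [0, 0, -0.03],
    [0.01, 0.012, -0.03],
    [0.01, 0.013, -0.03],
    [0.01, 0.013, 0],
    [0.01, 0.013, 0],
    [0, 0, 0],
    [0, 0, 0]
  ],
  "twist": [0, 0, 0, 0, 0, 0, 0, 0, 0, 0]
}}

```text
time: 8.6
tool_pos: [618.2, -330.3, 195.2]
tcp_rot: [-3.139, -0.001, 1.57]
contact_force: [-0.3, -0.4, -0.8]
grip_width: 55.5
finger_force: 30.0
```

Run:
```python
from h import *
o=bot.get_obs(); print(o["time"],o["tool_pos"].round(1),o["grip_width"])
im=bot.capture("wrist"); cv2.imwrite("pics/w3.png",im)
uv=[320.7+50,110]
for d in bot.masks_of("wrist","stand"):
    print(round(d["confidence"],2),np.round(d["bbox"]),np.round(ell(d["pixels"],"wrist",42),1))
```

```text
8.6 [ 618.2 -330.3  195.2] 55.50534596313218
0.95 [335.  48.  96.  96.] [ 631.4 -178.8  100.5]
```

View pics/w3.png

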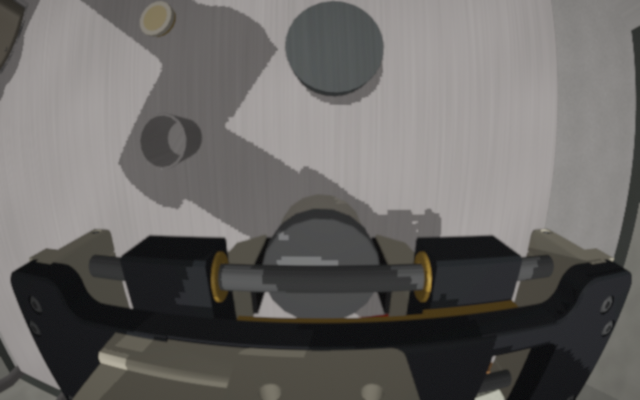

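The stand is at (335,48), fitted diameter 100.5 mm, which is right. The jar is upright in the grip. Next is the pan.

{"name": "jog_arm", "arguments": {
  "dp": [
    [0.02, 0, 0],
    [0.035, 0, 0],
    [0.035, 0.001, 0],
    [0.035, 0.002, 0],
    [0.035, 0.002, 0],
    [0.035, 0.001, 0],
    [0.03, 0, 0],
    [0.02, 0, 0],
    [0, 0, 0],
    [0, 0, 0]
  ],
  "twist": [0, 0, 0, 0, 0, 0, 0, 0, 0, 0]
}}

```text
time: 9.95
tool_pos: [624.9, -86.0, 196.8]
tcp_rot: [3.141, 0.0, 1.57]
contact_force: [-0.9, 0.2, -1.1]
grip_width: 55.6
finger_force: 30.0
```

Run:
```python
from h import *
o=bot.get_obs(); print(o["time"],o["tool_pos"].round(1),o["grip_width"])
im=bot.capture("wrist"); cv2.imwrite("pics/w4.png",im)
g=cv2.GaussianBlur(cv2.cvtColor(im,6),(5,5),0)
c=cv2.HoughCircles(g[:200],cv2.HOUGH_GRADIENT_ALT,1,60,param1=60,param2=0.5,minRadius=35,maxRadius=60); print(c)
for l in("balance",):
  for d in bot.find_in("wrist",l): print(round(d["confidence"],2),np.round(d["bbox"]),onz("wrist",d["bbox"][:2],32).round(1))
```

```text
9.95 [624.9 -86.  196.8] 55.57981534994673
[[[320.        46.        50.037098]
  [166.       148.        47.37679 ]]]
0.61 [307.  54. 132. 108.] [611.6  59.3  32. ]
```

View pics/w4.png

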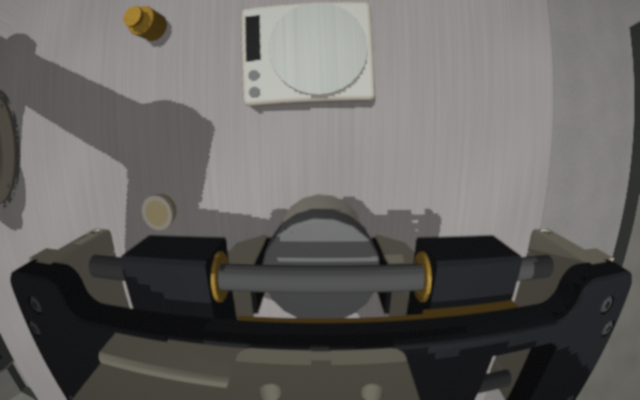

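Run:
```python
from h import *
im=cv2.imread("pics/w4.png"); 
P=[onz("wrist",(320+50*np.cos(a),46.+47*np.sin(a)),42)[:2] for a in np.arange(0,6.28,.3)]
P=np.array(P); print(P.mean(0),np.ptp(P,axis=0), onz("wrist",(319.5,46.5),42))
# pan edges along row 47 and col 319
row=im[47,255:385].mean(1).astype(int); print(row.tolist()); col=im[0:110,319].mean(1).astype(int); print(col.tolist())
print([onz("wrist",q,42).round(1)[:2].tolist() for q in((268,46),(369,46),(319,2),(319,95))])
```

```text
[624.76418437  66.88814678] [ 99.81954003 101.61564269] [624.14017236  64.61529558  42.        ]
[39, 39, 39, 44, 74, 128, 168, 181, 183, 183, 183, 183, 182, 180, 180, 179, 179, 178, 177, 177, 177, 179, 181, 180, 180, 181, 181, 180, 178, 177, 179, 181, 183, 184, 183, 181, 181, 180, 179, 177, 176, 176, 176, 178, 179, 180, 179, 179, 179, 180, 180, 180, 180, 179, 179, 180, 180, 180, 180, 180, 180, 181, 180, 179, 178, 177, 178, 179, 179, 179, 178, 176, 177, 178, 178, 177, 176, 176, 176, 175, 174, 175, 177, 179, 178, 177, 177, 177, 177, 176, 176, 176, 176, 175, 175, 175, 174, 174, 175, 176, 174, 173, 173, 173, 173, 173, 173, 172, 172, 171, 172, 172, 173, 174, 172, 165, 152, 139, 135, 140, 143, 143, 145, 146, 145, 145, 146, 147, 147, 146]
[142, 144, 155, 165, 170, 170, 171, 171, 171, 171, 171, 171, 171, 172, 172, 172, 172, 172, 172, 172, 172, 173, 173, 173, 173, 173, 173, 174, 174, 174, 175, 175, 175, 175, 175, 175, 176, 176, 176, 176, 176, 176, 176, 177, 177, 177, 178, 178, 178, 178, 178, 178, 178, 179, 178, 179, 179, 180, 180, 179, 179, 180, 180, 180, 180, 180, 180, 180, 180, 180, 180, 181, 181, 181, 181, 181, 181, 181, 181, 181, 181, 181, 181, 182, 181, 182, 182, 182, 182, 182, 182, 182, 181, 171, 148, 128, 123, 127, 136, 138, 124, 103, 91, 92, 94, 95, 98, 112, 135, 147]
[[572.4, 66.9], [673.8, 66.4], [623.7, 114.6], [623.5, 14.2]]
```

{"name": "jog_arm", "arguments": {
  "dp": [
    [0.02, -0.002, 0],
    [0.035, 0, 0],
    [0.035, 0, 0],
    [0.035, 0, 0.02],
    [0.023, 0, 0.03],
    [0, 0, 0.03],
    [0, 0, 0.03],
    [0, 0, 0.01],
    [0, 0, 0.004],
    [0, 0, 0.001]
  ],
  "twist": [0, 0, 0, 0, 0, 0, 0, 0, 0, 0]
}}

```text
time: 11.3
tool_pos: [623.6, 62.7, 72.7]
tcp_rot: [3.14, -0.0, 1.57]
contact_force: [0.3, -0.1, -1.3]
grip_width: 55.5
finger_force: 30.0
```

{"name": "jog_arm", "arguments": {
  "dp": [
    [0, 0, 0],
    [0, 0, 0.001]
  ],
  "twist": [0, 0]
}}

```text
time: 11.55
tool_pos: [623.5, 62.6, 71.5]
tcp_rot: [3.14, -0.0, 1.57]
contact_force: [0.0, -0.4, -1.9]
grip_width: 55.0
finger_force: 30.0
```

{"name": "jog_arm", "arguments": {
  "dp": [
    [0, 0, 0.0015],
    [0, 0, 0.001],
    [0, 0, 0]
  ],
  "twist": [0, 0, 0]
}}

```text
time: 11.92
tool_pos: [623.1, 62.7, 69.0]
tcp_rot: [3.141, -0.0, 1.57]
contact_force: [-2.9, -0.5, 5.2]
grip_width: 55.3
finger_force: 30.0
```

{"name": "jog_arm", "arguments": {
  "dp": [
    [0, 0, 0],
    [0, 0, 0],
    [0, 0, 0],
    [0, 0, -0.02],
    [0, 0, -0.03],
    [0, 0, -0.04],
    [0, 0, -0.04],
    [0, 0, 0]
  ],
  "twist": [0, 0, 0, 0, 0, 0, 0, 0],
  "jaw": 0.09
}}

```text
time: 12.92
tool_pos: [624.8, 62.7, 202.0]
tcp_rot: [3.134, 0.0, 1.57]
contact_force: [-0.3, -0.0, -0.3]
grip_width: 89.8
finger_force: 0.0
```

{"name": "jog_arm", "arguments": {
  "dp": [
    [0.04, -0.008, 0],
    [0.05, -0.008, 0],
    [0.05, -0.008, 0],
    [0.03, -0.008, 0],
    [0, 0, 0],
    [0, 0, 0]
  ],
  "twist": [0, 0, 0, 0, 0, 0]
}}

```text
time: 13.68
tool_pos: [591.0, 232.0, 197.4]
tcp_rot: [-3.14, 0.001, 1.57]
contact_force: [0.5, -0.3, 0.3]
grip_width: 90.4
finger_force: 0.0
```

Run:
```python
from h import *
o=bot.get_obs(); print(o["time"],o["tool_pos"].round(1))
im=bot.capture("wrist"); cv2.imwrite("pics/w5.png",im)
for d in bot.masks_of("wrist","big_dish"):
    u,v=map(int,d["bbox"][:2]); print(round(d["confidence"],2),np.round(d["bbox"]),im[v,u],np.round(ell(d["pixels"],"wrist",20),1))
t=bot.capture("top"); cv2.imwrite("pics/t5.png",t)
for d in bot.masks_of("top","jar"): print("jar",round(d["confidence"],2),np.round(d["bbox"]),np.round(ell(d["pixels"],"top",100),1))
```

```text
13.675 [591.  232.  197.4]
0.95 [277. 193.  57.  54.] [153  77  29] [540.8 224.3  62.2]
0.79 [312.  81.  66.  55.] [143 175 178] [581.6 351.6  62.3]
0.72 [219.  66.  58.  58.] [133 138  17] [476.1 373.8  63.9]
0.63 [408.  75.  54.  59.] [151  76  30] [686.  360.   63.4]
jar 0.78 [291. 165.  20.  25.] [614.6  61.2  56. ]
```

View pics/w5.png

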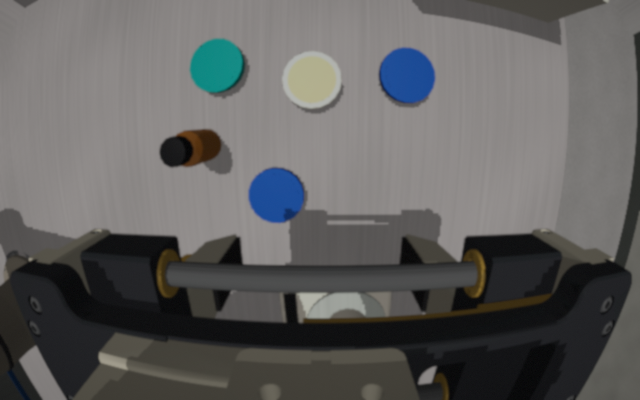

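The white/cream dish at (312,81) is the target. The look-alikes are turquoise (218,66) and blue (408,75) and (277,193). The bottle cap is at (176,150).

{"name": "jog_arm", "arguments": {
  "dp": [
    [0.03, -0.003, 0],
    [0.04, -0.003, 0.01],
    [0.03, -0.003, 0.02],
    [0.0175, 0, 0.03],
    [0, 0, 0.03],
    [0, 0, 0.03],
    [0, 0, 0.03],
    [0, 0, 0.025],
    [0, 0, 0.012],
    [0, 0, 0]
  ],
  "twist": [0, 0, 0, 0, 0, 0, 0, 0, 0, 0],
  "jaw": 0.078
}}

```text
time: 15.12
tool_pos: [582.1, 349.6, 10.7]
tcp_rot: [-3.14, 0.0, 1.57]
contact_force: [-0.4, -0.4, 0.4]
grip_width: 78.2
finger_force: 0.0
```

{"name": "jog_arm", "arguments": {
  "dp": [
    [0, 0, 0],
    [0, 0, 0.002]
  ],
  "twist": [0, 0]
}}

```text
time: 15.38
tool_pos: [583.0, 350.5, 10.7]
tcp_rot: [3.139, -0.001, 1.57]
contact_force: [0.4, 0.4, 0.1]
grip_width: 77.9
finger_force: 0.0
```

{"name": "jog_arm", "arguments": {
  "dp": [
    [0, 0, 0.003],
    [0, 0, 0.001],
    [0, 0, 0]
  ],
  "twist": [0, 0, 0]
}}

```text
time: 15.75
tool_pos: [582.1, 350.2, 5.1]
tcp_rot: [-3.141, -0.0, 1.57]
contact_force: [-0.8, 0.3, -0.2]
grip_width: 78.2
finger_force: 0.0
```

{"name": "jog_arm", "arguments": {
  "dp": [
    [0, 0, 0],
    [0, 0, 0],
    [0, 0, 0],
    [0, 0, 0],
    [0, 0, 0]
  ],
  "twist": [0, 0, 0, 0, 0],
  "jaw": 0.05
}}

```text
time: 16.38
tool_pos: [582.2, 350.2, 5.3]
tcp_rot: [3.141, -0.0, 1.57]
contact_force: [-0.4, 0.2, 0.5]
grip_width: 63.3
finger_force: 30.0
```

{"name": "jog_arm", "arguments": {
  "dp": [
    [0, 0, -0.015],
    [0, 0, -0.03],
    [0, 0, -0.035],
    [0, 0, -0.035],
    [0, 0, -0.035],
    [-0.02, 0.002, -0.03],
    [-0.035, 0.003, 0],
    [-0.04, 0.004, 0],
    [-0.04, 0.004, 0],
    [-0.04, 0.004, 0]
  ],
  "twist": [0, 0, 0, 0, 0, 0, 0, 0, 0, 0]
}}

```text
time: 17.62
tool_pos: [599.1, 173.9, 186.5]
tcp_rot: [3.14, -0.0, 1.57]
contact_force: [0.9, -0.8, -0.5]
grip_width: 63.2
finger_force: 30.0
```

{"name": "jog_arm", "arguments": {
  "dp": [
    [-0.04, 0.004, 0],
    [-0.04, 0.004, 0],
    [-0.04, 0.004, 0],
    [-0.04, 0.004, 0],
    [-0.04, 0.004, 0],
    [-0.04, 0.004, 0],
    [-0.04, 0.004, 0],
    [-0.035, 0.002, 0],
    [-0.025, 0.002, 0],
    [-0.014, 0, 0]
  ],
  "twist": [0, 0, 0, 0, 0, 0, 0, 0, 0, 0]
}}

```text
time: 18.88
tool_pos: [630.9, -179.9, 185.6]
tcp_rot: [3.141, -0.0, 1.569]
contact_force: [-0.4, -0.1, -0.8]
grip_width: 62.7
finger_force: 30.0
```

{"name": "jog_arm", "arguments": {
  "dp": [
    [0, 0, 0.03],
    [0, 0, 0.04],
    [0, 0, 0.04],
    [0, 0, 0.02],
    [0, 0, 0],
    [0, 0, 0]
  ],
  "twist": [0, 0, 0, 0, 0, 0]
}}

```text
time: 19.62
tool_pos: [631.7, -178.7, 56.6]
tcp_rot: [3.14, 0.001, 1.571]
contact_force: [0.0, -0.3, 0.1]
grip_width: 63.0
finger_force: 30.0
```

{"name": "jog_arm", "arguments": {
  "dp": [
    [0, 0, 0.005],
    [0, 0, 0.002],
    [0, 0, 0.001],
    [0, 0, 0.001],
    [0, 0, 0],
    [0, 0, 0]
  ],
  "twist": [0, 0, 0, 0, 0, 0]
}}

```text
time: 20.38
tool_pos: [630.9, -178.9, 47.3]
tcp_rot: [3.141, 0.0, 1.57]
contact_force: [-2.4, 1.0, 6.1]
grip_width: 63.4
finger_force: 30.0
```

{"name": "jog_arm", "arguments": {
  "dp": [
    [0, 0, 0],
    [0, 0, 0],
    [0, 0, 0],
    [0, 0, -0.02],
    [0, 0, -0.03],
    [0, 0, -0.04],
    [0, 0, -0.04],
    [-0.01, -0.04, -0.02],
    [-0.02, -0.04, 0],
    [-0.02, -0.04, 0]
  ],
  "twist": [0, 0, 0, 0, 0, 0, 0, 0, 0, 0],
  "jaw": 0.08
}}

```text
time: 21.62
tool_pos: [509.7, -229.1, 196.5]
tcp_rot: [3.141, 0.0, 1.571]
contact_force: [0.4, -1.1, 0.5]
grip_width: 80.1
finger_force: 0.0
```

{"name": "jog_arm", "arguments": {
  "dp": [
    [-0.02, -0.02, 0],
    [-0.02, -0.02, 0],
    [-0.01, 0, 0],
    [0, 0, 0],
    [0, 0, 0]
  ],
  "twist": [0, 0, 0, 0, 0]
}}

```text
time: 22.25
tool_pos: [471.4, -278.1, 196.0]
tcp_rot: [3.142, -0.001, 1.571]
contact_force: [0.3, 0.5, -0.1]
grip_width: 80.0
finger_force: 0.0
```

Run:
```python
from h import *
o=bot.get_obs(); print(o["time"],o["tool_pos"].round(1))
im=bot.capture("wrist"); cv2.imwrite("pics/w6.png",im)
for l,z in(("small_dish",18),("big_dish",62),("stand",42)):
  for d in bot.masks_of("wrist",l):
    u,v=map(int,d["bbox"][:2]); print(l,round(d["confidence"],2),np.round(d["bbox"]),im[v,u],np.round(ell(d["pixels"],"wrist",z),1))
```

```text
22.25 [ 471.4 -278.1  196. ]
small_dish 0.93 [273.  45.  44.  40.] [ 98 124 134] [ 418.9 -115.9   45.2]
big_dish 0.68 [474. 104.  62.  66.] [145 180 193] [ 627.  -177.5   66.4]
stand 0.63 [460. 106.  93.  88.] [146 181 193] [ 625.3 -178.1  105. ]
```

View pics/w6.png

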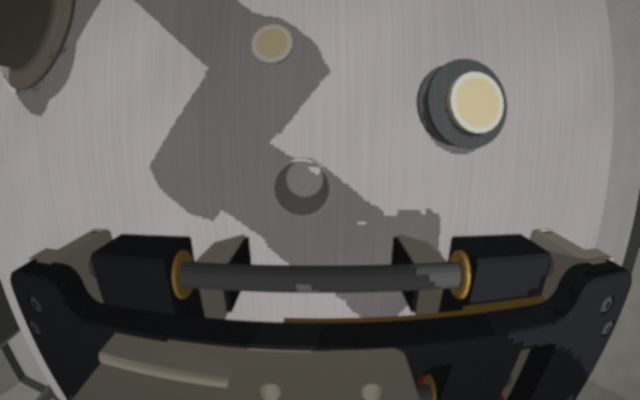

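The big dish sits centred on the stand at (475,103). The small dish is at (273,45).

{"name": "jog_arm", "arguments": {
  "dp": [
    [0.03, -0.011, 0],
    [0.04, -0.014, 0],
    [0.04, -0.014, 0.01],
    [0.03, -0.0095, 0.03],
    [0.0205, -0.004, 0.035],
    [0, 0, 0.035],
    [0, 0, 0.035],
    [0, 0, 0.025],
    [0, 0, 0.014],
    [0, 0, 0]
  ],
  "twist": [0, 0, 0, 0, 0, 0, 0, 0, 0, 0],
  "jaw": 0.07
}}

```text
time: 23.7
tool_pos: [418.0, -117.7, 11.5]
tcp_rot: [-3.14, -0.001, 1.571]
contact_force: [0.5, -0.4, -0.4]
grip_width: 70.2
finger_force: 0.0
```

{"name": "jog_arm", "arguments": {
  "dp": [
    [0, 0, 0],
    [0, 0, 0]
  ],
  "twist": [0, 0]
}}

```text
time: 23.95
tool_pos: [419.0, -118.4, 12.9]
tcp_rot: [3.14, 0.001, 1.57]
contact_force: [0.2, -0.2, 0.3]
grip_width: 70.1
finger_force: 0.0
```

{"name": "jog_arm", "arguments": {
  "dp": [
    [0, 0, 0.004],
    [0, 0, 0.002],
    [0, 0, 0.001],
    [0, 0, 0]
  ],
  "twist": [0, 0, 0, 0]
}}

```text
time: 24.45
tool_pos: [418.4, -118.2, 5.1]
tcp_rot: [-3.141, -0.0, 1.57]
contact_force: [0.4, -0.9, 0.0]
grip_width: 69.9
finger_force: 0.0
```

{"name": "jog_arm", "arguments": {
  "dp": [
    [0, 0, 0],
    [0, 0, 0],
    [0, 0, 0],
    [0, 0, 0],
    [0, 0, 0]
  ],
  "twist": [0, 0, 0, 0, 0],
  "jaw": 0.03
}}

```text
time: 25.08
tool_pos: [418.4, -118.2, 5.2]
tcp_rot: [3.141, -0.0, 1.57]
contact_force: [-0.1, 0.5, 0.7]
grip_width: 44.7
finger_force: 30.0
```

{"name": "jog_arm", "arguments": {
  "dp": [
    [0, 0, -0.015],
    [0, 0, -0.03],
    [0, 0, -0.035],
    [0, 0, -0.035],
    [0, 0.015, -0.03],
    [-0.0073, 0.03, 0],
    [-0.012, 0.04, 0],
    [-0.014, 0.04, 0],
    [-0.014, 0.04, 0],
    [-0.009, 0.03, 0]
  ],
  "twist": [0, 0, 0, 0, 0, 0, 0, 0, 0, 0]
}}

```text
time: 26.32
tool_pos: [614.6, -175.1, 149.7]
tcp_rot: [-3.141, -0.0, 1.57]
contact_force: [0.6, 0.7, -0.6]
grip_width: 45.1
finger_force: 30.0
```

{"name": "jog_arm", "arguments": {
  "dp": [
    [-0.005, 0.0176, 0],
    [0, 0, 0],
    [0, 0, 0.02],
    [0, 0, 0.03],
    [0, 0, 0.02],
    [0, 0, 0.005],
    [0, 0, 0],
    [0, 0, 0]
  ],
  "twist": [0, 0, 0, 0, 0, 0, 0, 0]
}}

```text
time: 27.32
tool_pos: [631.4, -179.8, 76.5]
tcp_rot: [3.14, 0.001, 1.57]
contact_force: [0.4, 0.3, -0.3]
grip_width: 45.4
finger_force: 30.0
```

{"name": "jog_arm", "arguments": {
  "dp": [
    [0, 0, 0.004],
    [0, 0, 0.002],
    [0, 0, 0.001],
    [0, 0, 0.001],
    [0, 0, 0],
    [0, 0, 0]
  ],
  "twist": [0, 0, 0, 0, 0, 0]
}}

```text
time: 28.08
tool_pos: [631.0, -179.6, 67.3]
tcp_rot: [3.141, -0.0, 1.57]
contact_force: [-0.1, 0.8, 0.6]
grip_width: 44.8
finger_force: 30.0
```

{"name": "jog_arm", "arguments": {
  "dp": [
    [0, 0, 0.0007],
    [0, 0, 0],
    [0, 0, 0]
  ],
  "twist": [0, 0, 0]
}}

```text
time: 28.45
tool_pos: [631.0, -179.7, 67.3]
tcp_rot: [3.141, 0.0, 1.57]
contact_force: [-1.1, 1.0, 5.7]
grip_width: 44.9
finger_force: 30.0
```

{"name": "jog_arm", "arguments": {
  "dp": [
    [0, 0, 0],
    [0, 0, 0],
    [0, 0, 0],
    [0, 0, -0.02],
    [0, 0, -0.035],
    [0, 0, -0.04],
    [0, -0.02, -0.035],
    [0.04, -0.025, 0],
    [0.05, -0.025, 0],
    [0.05, -0.025, 0]
  ],
  "twist": [0, 0, 0, 0, 0, 0, 0, 0, 0, 0],
  "jaw": 0.065
}}

```text
time: 29.7
tool_pos: [535.1, -38.4, 196.5]
tcp_rot: [3.141, -0.0, 1.569]
contact_force: [0.4, 0.6, 0.0]
grip_width: 64.8
finger_force: 0.0
```

{"name": "jog_arm", "arguments": {
  "dp": [
    [0.05, -0.025, 0],
    [0.05, -0.02, 0],
    [0.05, -0.02, 0],
    [0.04, 0, 0],
    [0, 0, 0],
    [0, 0, 0]
  ],
  "twist": [0, 0, 0, 0, 0, 0]
}}

```text
time: 30.45
tool_pos: [471.2, 150.0, 196.4]
tcp_rot: [-3.141, 0.0, 1.571]
contact_force: [0.5, -0.5, 0.7]
grip_width: 64.8
finger_force: 0.0
```

Run:
```python
from h import *
o=bot.get_obs(); print(o["time"],o["tool_pos"].round(1))
im=bot.capture("wrist"); cv2.imwrite("pics/w7.png",im)
for d in bot.masks_of("wrist","bottle"):
    print(round(d["confidence"],2),np.round(d["bbox"]))
    m=d["pixels"]&(im.max(2)<45); ys,xs=np.nonzero(m); print("cap",xs.mean(),ys.mean(),np.round(ell(m,"wrist",95),1))
t=bot.capture("top"); cv2.imwrite("pics/t7.png",cv2.resize(t[100:290,150:480],None,fx=2.4,fy=2.4,interpolation=2))
```

```text
30.45 [471.2 150.  196.4]
0.63 [304.  62.  33.  54.]
cap 301.9756986634265 54.110571081409475 [456.2 280.5  26.9]
```

View pics/w7.png

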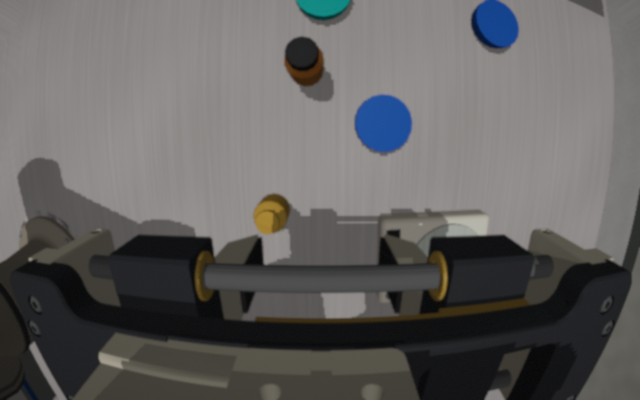

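View pics/t7.png

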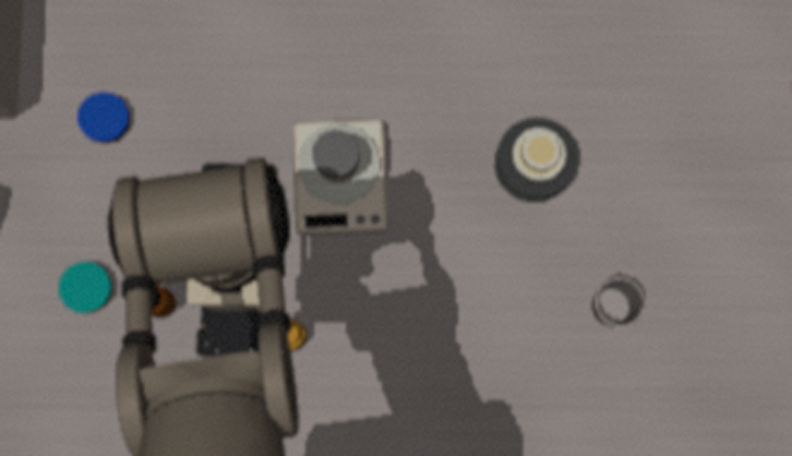

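The jar sits on the pan and both dishes are stacked centred on the stand. The bottle is upright, with its cap at (302,54).

{"name": "jog_arm", "arguments": {
  "dp": [
    [0.03, -0.005, 0],
    [0.04, -0.005, 0],
    [0.04, -0.005, 0],
    [0.0185, 0, 0.01],
    [0, 0, 0.03],
    [0, 0, 0.035],
    [0, 0, 0.035],
    [0, 0, 0.03],
    [0, 0, 0.015],
    [0, 0, 0]
  ],
  "twist": [0, 0, 0, 0, 0, 0, 0, 0, 0, 0]
}}

```text
time: 31.85
tool_pos: [456.0, 278.2, 40.7]
tcp_rot: [-3.14, 0.001, 1.569]
contact_force: [0.9, -0.1, -0.3]
grip_width: 65.3
finger_force: 0.0
```

{"name": "jog_arm", "arguments": {
  "dp": [
    [0, 0, 0],
    [0, 0, 0]
  ],
  "twist": [0, 0]
}}

```text
time: 32.1
tool_pos: [457.0, 279.2, 42.7]
tcp_rot: [3.139, -0.001, 1.57]
contact_force: [-0.1, 1.0, 1.4]
grip_width: 64.9
finger_force: 0.0
```

{"name": "jog_arm", "arguments": {
  "dp": [
    [0, 0, 0.005],
    [0, 0, 0.003],
    [0, 0, 0]
  ],
  "twist": [0, 0, 0]
}}

```text
time: 32.48
tool_pos: [456.0, 278.9, 33.2]
tcp_rot: [-3.141, 0.0, 1.57]
contact_force: [0.3, -0.4, -0.2]
grip_width: 65.1
finger_force: 0.0
```

{"name": "jog_arm", "arguments": {
  "dp": [
    [0, 0, 0],
    [0, 0, 0],
    [0, 0, 0],
    [0, 0, 0],
    [0, 0, 0]
  ],
  "twist": [0, 0, 0, 0, 0],
  "jaw": 0.02
}}

```text
time: 33.1
tool_pos: [456.1, 279.0, 33.5]
tcp_rot: [-3.141, -0.0, 1.57]
contact_force: [-0.2, -0.5, 0.8]
grip_width: 37.1
finger_force: 29.9
```

{"name": "jog_arm", "arguments": {
  "dp": [
    [0, 0, -0.015],
    [0, 0, -0.03],
    [0, 0, -0.035],
    [0, 0, -0.035],
    [0, 0, -0.03],
    [-0.02, 0.01, -0.01],
    [-0.035, 0.018, 0],
    [-0.04, 0.02, 0],
    [-0.04, 0.02, 0],
    [-0.04, 0.02, 0]
  ],
  "twist": [0, 0, 0, 0, 0, 0, 0, 0, 0, 0]
}}

```text
time: 34.35
tool_pos: [544.6, 102.6, 189.6]
tcp_rot: [3.14, -0.0, 1.57]
contact_force: [0.3, 1.0, -1.2]
grip_width: 37.4
finger_force: 29.9
```

{"name": "jog_arm", "arguments": {
  "dp": [
    [-0.04, 0.02, 0],
    [-0.04, 0.02, 0],
    [-0.04, 0.02, 0],
    [-0.03, 0.015, 0],
    [-0.012, 0.008, 0],
    [0, 0, 0],
    [0, 0, 0.03],
    [0, 0, 0.04],
    [0, 0, 0.04],
    [0, 0, 0]
  ],
  "twist": [0, 0, 0, 0, 0, 0, 0, 0, 0, 0]
}}

```text
time: 35.6
tool_pos: [624.4, -56.0, 75.9]
tcp_rot: [-3.134, -0.002, 1.572]
contact_force: [0.0, 0.3, -0.2]
grip_width: 37.5
finger_force: 29.9
```

{"name": "jog_arm", "arguments": {
  "dp": [
    [0, 0, 0.025],
    [0, 0, 0.01],
    [0, 0, 0],
    [0, 0, 0]
  ],
  "twist": [0, 0, 0, 0]
}}

```text
time: 36.1
tool_pos: [627.8, -58.1, 45.0]
tcp_rot: [3.14, 0.0, 1.57]
contact_force: [0.1, -0.1, -0.2]
grip_width: 37.1
finger_force: 29.9
```

{"name": "jog_arm", "arguments": {
  "dp": [
    [0, 0, 0.006],
    [0, 0, 0.003],
    [0, 0, 0.001],
    [0, 0, 0],
    [0, 0, 0]
  ],
  "twist": [0, 0, 0, 0, 0]
}}

```text
time: 36.72
tool_pos: [627.0, -58.1, 33.6]
tcp_rot: [-3.142, -0.0, 1.57]
contact_force: [-0.5, 0.3, -0.6]
grip_width: 37.2
finger_force: 29.9
```

{"name": "jog_arm", "arguments": {
  "dp": [
    [0, 0, 0.0007],
    [0, 0, 0],
    [0, 0, 0]
  ],
  "twist": [0, 0, 0]
}}

```text
time: 37.1
tool_pos: [627.0, -58.2, 33.5]
tcp_rot: [3.141, 0.0, 1.57]
contact_force: [-2.8, 0.3, 4.6]
grip_width: 37.2
finger_force: 30.0
```

{"name": "jog_arm", "arguments": {
  "dp": [
    [0, 0, 0],
    [0, 0, 0],
    [0, 0, 0],
    [0, 0, -0.02],
    [0, 0, -0.035],
    [0, 0, -0.045],
    [0, 0, -0.05],
    [0, -0.02, -0.03],
    [0, -0.04, 0],
    [0, -0.05, 0]
  ],
  "twist": [0, 0, 0, 0, 0, 0, 0, 0, 0, 0],
  "jaw": 0.065
}}

```text
time: 38.35
tool_pos: [516.3, -58.1, 212.9]
tcp_rot: [3.14, 0.0, 1.57]
contact_force: [0.5, -1.5, 0.3]
grip_width: 64.9
finger_force: 0.0
```

{"name": "jog_arm", "arguments": {
  "dp": [
    [-0.03, -0.04, 0],
    [-0.05, -0.03, 0],
    [-0.05, 0, 0],
    [-0.05, 0, 0],
    [-0.05, 0, 0],
    [-0.05, 0, 0],
    [-0.03, 0, 0],
    [0, 0, 0],
    [0, 0, 0]
  ],
  "twist": [0, 0, 0, 0, 0, 0, 0, 0, 0]
}}

```text
time: 39.48
tool_pos: [446.8, -367.3, 212.6]
tcp_rot: [-3.141, -0.001, 1.57]
contact_force: [0.5, 0.3, 0.9]
grip_width: 65.2
finger_force: 0.0
```

Run:
```python
from h import *
o=bot.get_obs(); print(o["time"],o["tool_pos"].round(1),o["contact_force"].round(1))
t=bot.capture("top"); s=bot.capture("scene")
a=cv2.resize(t[100:290,240:440],(600,570)); b=cv2.resize(s[150:340,200:420],(660,570),interpolation=2)
cv2.imwrite("pics/fin.png",cv2.resize(np.hstack([a,b]),(800,362)))
cv2.imwrite("pics/finT.png",t)
# cap tops etc in top camera, top faces
for n,z,p in(("pan",42,(623.5,62.5)),("stand",42,(631,-179)),("bottlecap",95,(627,-58)),("jarlid",100,(623.5,63)),("small",80,(631,-179))):
    P=bot.camera_params("top"); c=P["R"]@np.array([*p,z])+P["t"]; print(n,"expected px",(c[:2]/c[2]*P["fx"]+[P["cx"],P["cy"]]).round(1))
for l,z in(("bottle",95),("jar",100),("small_dish",80),("stand",42)):
    for d in bot.find_in("top",l)[:2]: print(l,round(d["confidence"],2),np.round(d["bbox"],1))
```

```text
39.475 [ 446.8 -367.3  212.6] [0.5 0.3 0.9]
pan expected px [290.3 166.7]
stand expected px [372.9 164.4]
bottlecap expected px [332.2 161.6]
jarlid expected px [289.1 162.3]
small expected px [374.5 161.5]
bottle 0.48 [331.3 167.5  17.6  17.2]
bottle 0.19 [408.2 228.1  21.1  23.1]
jar 0.71 [292.1 165.4  18.9  21.9]
small_dish 0.64 [374.  164.4  17.4  13.4]
stand 0.96 [373.  164.   35.8  39.8]
stand 0.65 [373.9 165.6  14.1  16.3]
```

View pics/fin.png

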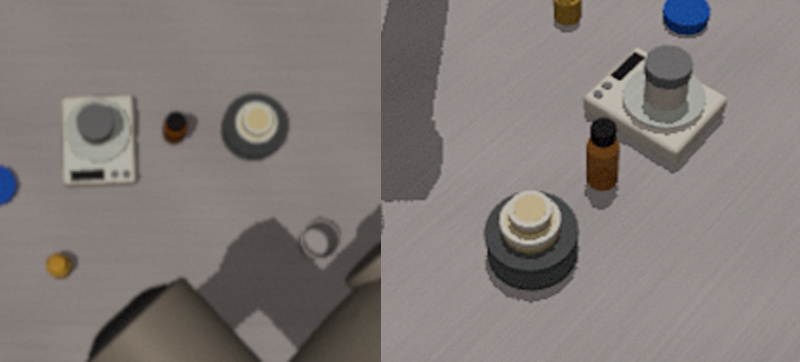

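The final view shows the jar upright mid-pan, the bottle upright between pan and stand, the small dish on the big one centred on the stand, and the beaker and weight undisturbed.

```bash
python3 -c "
from plant import bot
print(bot.close_job())"
```

```text
the job is handed in; nothing more can be done
None
```

The bench is set out as asked and the job is handed in at about 39 s of the 106 s allowed; the final pictures show every piece in place and the beaker and weight untouched, but no verdict came back.

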